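# Settle the rocking half-round sample on the microscope stage

### The job

The half-round resin sample is balanced on its curved side and rocks at the lightest touch. Steady it and set it down in the middle of the black microscope stage, flat side down, so that it lies still there. Do not drop it, and leave the full-round and the square resin samples where they are.

Things in the scene. Friction and masses are not known exactly. Their poses are not given: they have to be found in the camera images.
- mount_center (a point): Half-round resin sample, D-section: cylinder radius 33 mm, 40 mm long, 0.27 kg, one flat 51 mm wide along it. Point: mid-axis, 33 mm from the curve, 21 from the flat. y: along the axis (end faces 40 mm apart); z: away from the flat, up when flat is down. Off-centre steel inside: on its curve it balances with z leaning 78 degrees, flat facing roughly the robot; under 40 it falls onto the flat.
- stage_top (a point): Middle of the top face of the microscope stage: a fixed level black plate 130 x 130 x 12 mm, top 55 mm above the bench, z up, x and y along its edges. The aluminium foot below is 22 mm high and reaches 125 mm to each x side, 85 mm to +y, 285 mm to -y. Column and camera head (0.41 m tall) stand on the foot from 200 mm on the -y side, swung clear of the stage.
- round_center (a point): A bystander: full-round grey resin sample standing on its end, a loose cylinder of radius 33 mm and height 40 mm; this point is its centre. Not to be moved.
- square_center (a point): A bystander: square grey resin sample, a loose block 58 x 58 x 40 mm high; this point is its centre. Not to be moved.
There are look-alikes about, which are no part of the job. What is shaped like the part that bears mount_center but blue or pink is not meant.

How it is judged:
By the outcome, as a careful person would: the job done as asked, in the order asked, and still so for the second after the job is handed in, with the robot touching nothing.
It also fails if it takes over 32 s, if anything falls off the work surface, if the arm or the gripper's body presses on something with over 40 N, if the wrist force passes 120 N, or if a joint passes its speed limit or range.

### The arm

A 6-joint arm with a two-finger parallel gripper is mounted at the origin on the work surface. World frame = base frame: x ahead of the robot, y to its left, z up, the work surface at z = 0. Lengths are in mm, angles in rad, forces in N, time in s.
With the tool pointing down it reaches from about 400 to 825 mm from the base axis. Payload 7 kg.
Tool frame: the origin (TCP) lies at the very end of the fingers, on their centre line; the grasp point (between the pads) lies 19 mm behind it; z points along the fingers, y is the direction in which the jaws open and shut (so a half turn about z gives the same grasp; the last joint's range is limited). The gripper opens to 88 mm and grips with 3 to 60 N. Pads are 19 mm wide; open, the fingers measure 130 mm over their backs; the gripper's body (78 mm by 193 mm) begins 47 mm behind the grasp point.
Start: joints at [-0.836, 0.359, 0.012, 0, -1.224, -0.288], TCP at [291.627, -608.727, 226.561] pointing down, gripper open.
Joint ranges: [-3.07, 3.07], [-1.43, 2.12], [-1.02, 1.25], [-3.03, 1.67], [-3.05, -0], [-3.03, 3.03]. Speed limits (rad/s): [2.39, 2.39, 3.01, 3.14, 3.14, 3.14].

### API

Orientations are given as a unit quaternion [x, y, z, w].
In Python, from plant import bot gives the robot as it stands. Calls block until the motion is done:
- bot.move_ptp(position, orientation): joint-space move of the TCP to a pose.
- bot.line_to(position, velocity=150, ori=None): straight line of the TCP; ori=None keeps the orientation; velocity is the mean speed in mm/s.
- bot.move_joints(angles): joint-space move.
- bot.move_gripper(opening, force=None): finger opening in mm; force is the grip in N (None keeps the last); returns when the fingers have stopped.
- bot.pause(seconds).
- bot.solve_ik(position, orientation): joint angles nearest the present ones, or None.
- bot.read_state(): the state.
- bot.camera(name): name is "scene" or "top" or "wrist"; returns the picture (420x560x3 uint8, red, green, blue); there is no depth.
- bot.get_calibration(name): a dict with "fx", "fy", "cx", "cy" (pixels), "view" (4x4, takes a point from world to camera coordinates); the wrist camera has in their place "T_tool_cam" (4x4, takes a point from camera to tool coordinates, whose origin is the TCP and whose axes are the flange's). Camera axes: x right, y up, looking along -z (the intrinsics and any distortion apply to the point x, -y, -z); pixel columns grow to the right and rows downward; lengths in mm; the calibration is good to about 2 mm. The wrist camera is an equidistant fisheye: a pixel r from the principal point sees the ray r / f radians off the axis. A picture is of the moment at which its call begins: read the wrist's pose just before it. get_calibration takes no time and is no camera call.
A pose or a line that the arm cannot do raises bot.Unreachable and nothing moves.
- bot.close_job(): hands the job in, once; it reports no verdict.
The state is a dict: "t": time; "joint_pos": joint angles; "qvel": joint speeds; "tau": joint torques, N m; "tcp_pos": TCP position; "eef_rot": TCP orientation; "contact_force": force on the tool from outside, world axes, zero at the start; "moment": the same for the moment, N m; "width": finger opening in mm.
Only numpy, scipy, OpenCV 4.12 (cv2) and the standard library are available. Lean on these libraries where they do the work, as an engineer would, in place of code of your own. Each camera call takes 0.05 s, during which the arm holds its last target. There are 200 camera calls.

## Working session

There is one attempt and no reset: what is moved stays moved. The work goes in short steps, each a Python script; the robot and the scene stay as the last script left them, time stands still between calls to the robot, and variables do not carry over. Pictures are saved under pics/ and viewed, about 8 in all and at most 12, crops included, and the job is handed in when it is done.

```bash
mkdir -p pics; ls; python3 - <<'E'
from plant import bot
import cv2,numpy as np
a=bot.camera("scene");b=bot.camera("top")
cv2.imwrite("pics/scene0.png",a[:,:,::-1]);cv2.imwrite("pics/top0.png",b[:,:,::-1])
for n in("scene","top","wrist"):print(n,bot.get_calibration(n))
print(bot.read_state())
E
```

```text
pics
scene {'fx': 525.2034378975952, 'fy': 525.2034378975952, 'cx': 278.83446376702284, 'cy': 211.19132302757393, 'view': array([[ 8.60439913e-01,  5.09551610e-01, -5.59421559e-04,
        -4.61855973e+02],
       [-2.86879535e-01,  4.85337767e-01,  8.25922142e-01,
         8.88195103e+01],
       [ 4.21121466e-01, -7.10495889e-01,  5.63783915e-01,
        -1.26235142e+03],
       [ 0.00000000e+00,  0.00000000e+00,  0.00000000e+00,
         1.00000000e+00]])}
top {'fx': 508.54313027909916, 'fy': 508.54313027909916, 'cx': 282.27641298915006, 'cy': 210.27848175439087, 'view': array([[-2.41320457e-02, -9.99665934e-01,  9.25554391e-03,
         9.38462075e+00],
       [ 9.92565688e-01, -2.28538193e-02,  1.19545211e-01,
        -5.56890896e+02],
       [-1.19293750e-01,  1.20716058e-02,  9.92785615e-01,
        -1.08443390e+03],
       [ 0.00000000e+00,  0.00000000e+00,  0.00000000e+00,
         1.00000000e+00]])}
wrist {'fx': 325.19226210127806, 'fy': 325.19226210127806, 'cx': 283.0166426678829, 'cy': 206.7736771001184, 'T_tool_cam': array([[ 6.45313925e-04,  9.58750816e-01,  2.84247173e
[... 260 characters left out ...]
         1.00000000e+00]])}
{'t': 0.1, 'joint_pos': array([-8.35904400e-01,  3.59363483e-01,  1.11678173e-02, -2.84976248e-04,
       -1.22409419e+00, -2.88084978e-01]), 'qvel': array([-0.00084043, -0.00028643,  0.00329307,  0.00147453, -0.0003092 ,
        0.00054185]), 'tau': array([-1.03068956e-03, -5.84162271e+01,  2.93751866e+01,  7.01559573e+00,
        1.01776875e-02, -6.05067135e-05]), 'tcp_pos': array([ 291.43912578, -608.37293023,  225.69697813]), 'eef_rot': array([-2.21502419e-01,  9.75159527e-01,  7.16768655e-04, -2.48696103e-04]), 'contact_force': array([-1.00221583,  0.24416349, -0.49503882]), 'moment': array([-0.01566267, -0.02407635, -0.04037873]), 'width': 87.32645230080226}
```

View pics/scene0.png

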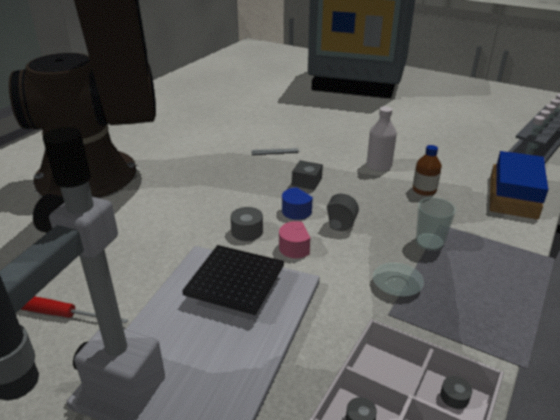

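View pics/top0.png

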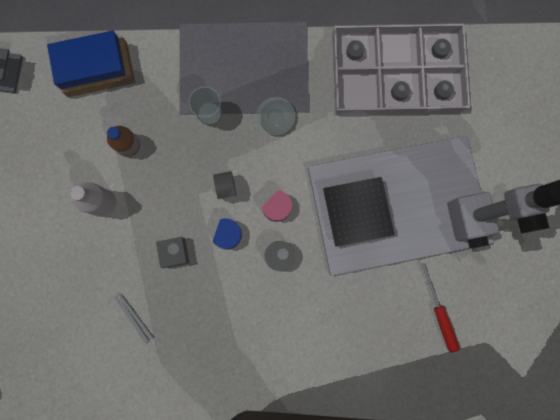

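Candidates:
- Blue D: scene (297,204), top (228,234).
- Pink D: scene (294,240), top (278,206).
- Grey part: scene (343,212), top (224,185). It is the only grey one lying on its curve, so it fits the description.
- Grey round: top (283,256).
- Grey square: top (172,252).

I'll confirm with one enlarged crop.

```bash
python3 - <<'E'
import cv2,numpy as np
a=cv2.imread("pics/scene0.png");b=cv2.imread("pics/top0.png")
A=cv2.resize(a[180:240,310:370],(400,400),interpolation=cv2.INTER_CUBIC)
B=cv2.resize(b[160:210,200:250],(400,400),interpolation=cv2.INTER_CUBIC)
A2=cv2.resize(b[165:265,310:410],(400,200*2),interpolation=cv2.INTER_CUBIC)
im=np.hstack([A,B]);im=np.clip(im*1.8,0,255).astype(np.uint8)
cv2.imwrite("pics/crop1.png",im)
E
```

```text
(no output)
```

View pics/crop1.png

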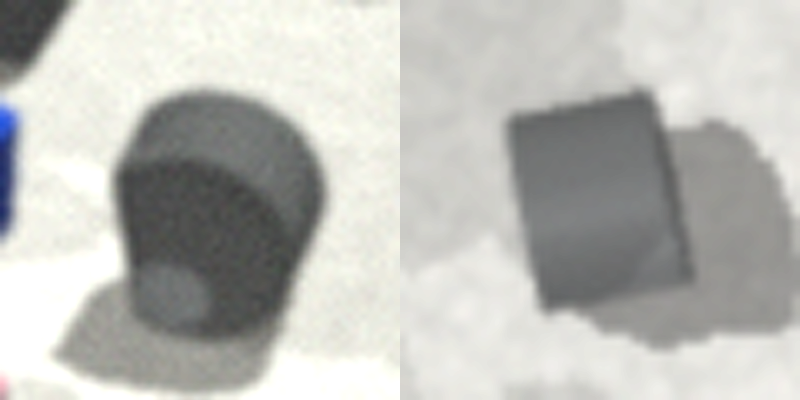

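The crop confirms it: the grey D-section rests on its curve, flat towards the robot. Its flat's upper edge runs from top (236.5,195.3) to (218.1,198.8), and from scene (327.7,206.7) to (331.8,198). Next I'll triangulate it and crop the stage.

```bash
cat > h.py <<'E'
import numpy as np,cv2
from plant import bot
C={n:bot.get_calibration(n) for n in("scene","top","wrist")}
F=np.diag([1,-1,-1.])
def P(n):
    c=C[n];K=np.array([[c["fx"],0,c["cx"]],[0,c["fy"],c["cy"]],[0,0,1]])
    return K@F@c["view"][:3]
def tri(s,t):
    X=cv2.triangulatePoints(P("scene"),P("top"),np.float64(s).T,np.float64(t).T);return (X[:3]/X[3]).T
def onplane(n,px,z):
    c=C[n];V=c["view"];R=V[:3,:3];o=-R.T@V[:3,3]
    d=R.T@(F@np.array([(px[0]-c["cx"])/c["fx"],(px[1]-c["cy"])/c["fy"],1]));return o+d*(z-o[2])/d[2]
def proj(n,X):
    p=P(n)@np.append(X,1);return p[:2]/p[2]
E
python3 - <<'E'
from h import *
np.set_printoptions(precision=1,suppress=True)
print(tri([(327.7,206.7),(331.8,198)],[(236.5,195.25),(218.1,198.75)]))
print([onplane("top",p,53.5) for p in[(236.5,195.25),(218.1,198.75)]])
print("far curve edge",[onplane("top",p,33) for p in[(213.75,174.75),(231,171.25)]])
for n,p in(("round",(283,256)),("square",(172,252)),("pink",(278,206)),("blue",(228,234)),("glass",(208,110)),("dish",(277,117)),("bottle",(90,198))):print(n,onplane("top",p,30))
a=cv2.imread("pics/scene0.png");b=cv2.imread("pics/top0.png")
A=cv2.resize(a[235:325,175:295],(800,600),interpolation=cv2.INTER_CUBIC)[:,:,:];A=cv2.resize(a[230:330,180:290],(440,400),interpolation=cv2.INTER_CUBIC)
B=cv2.resize(b[170:255,318:403],(340,340),interpolation=cv2.INTER_CUBIC);B=np.vstack([B,np.zeros((60,340,3),np.uint8)])
cv2.imwrite("pics/crop2.png",np.clip(np.hstack([A,B])*2.2,0,255).astype(np.uint8))
E
```

```text
[[591.6  95.9  52.1]
 [583.7 135.2  48.7]]
[array([589.6,  94.7,  53.5]), array([582.8, 134.6,  53.5])]
far curve edge [array([639.7, 146.1,  33. ]), array([646.8, 107.8,  33. ])]
round [456.9  -2.9  30. ]
square [471.4 238.6  30. ]
pink [567.1   5.4  30. ]
blue [507.8 116.3  30. ]
glass [788.9 158.2  30. ]
dish [769.4   3.   30. ]
bottle [594.4 419.1  30. ]
```

View pics/crop2.png

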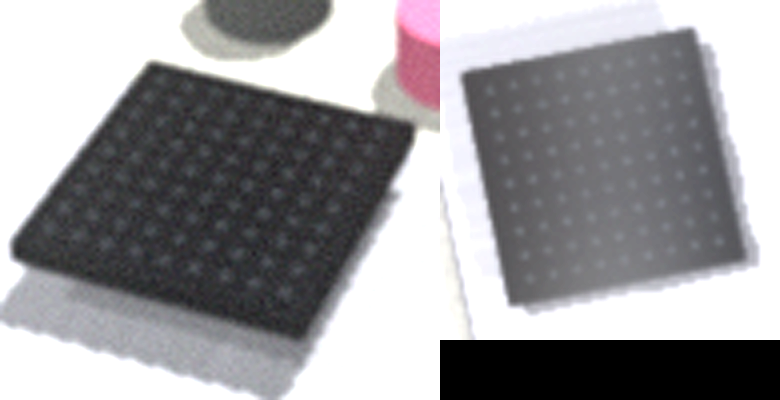

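Stage corners:

| Corner | Top view | Scene view |
|---|---|---|
| +x+y | (324.3,188.3) | (283.3,261.3) |
| +x−y | (381.3,177.5) | (255.8,311.3) |
| −x−y | (393.8,235) | (183.5,291.3) |
| −x+y | (336,246.3) | (217.5,245.8) |

The gripped part has to turn 78° about its own axis. I'll therefore grasp it with the tool leaning out, and set it down with the tool leaning in. Next I'll check the IK.

```bash
cat >> h.py <<'E'
from scipy.spatial.transform import Rotation as Rot
def ori(psi,a,s):
    """tool z leans by a deg from straight down towards azimuth psi deg; jaws horizontal, s=+-1 flips"""
    p,a=np.radians([psi,a]);u=np.array([np.cos(p),np.sin(p),0]);k=np.array([0,0,1.])
    z=np.sin(a)*u-np.cos(a)*k;y=s*np.cross(k,u);return Rot.from_matrix(np.c_[np.cross(y,z),y,z])
def tcp(g,R): return g+19*R.apply([0,0,1])
E
python3 - <<'E'
from h import *
np.set_printoptions(precision=2,suppress=True)
st=tri([(283.25,261.25),(255.75,311.3),(183.5,291.25),(217.5,245.75)],[(324.25,188.25),(381.25,177.5),(393.75,235),(336,246.25)])
print(st,st.mean(0))
S=st.mean(0);S[2]=55
c=np.array([611,120,33.])
for s in(1,-1):
  for t in(25,30,35,40,45):
    R=ori(9.7,-t,s);back=R.apply([0,0,-1])
    print(s,t,[bot.solve_ik(tcp(c,R)+k*back,R.as_quat()) for k in(0,120)],
    [bot.solve_ik(tcp(S+[0,0,26+k],ori(p,78-t,s)),ori(p,78-t,s).as_quat()) is not None for p in(-40,-17,0,10) for k in(0,120)])
for z in(480,560):print(bot.solve_ik([195,-407,z],bot.read_state()["eef_rot"]))
E
```

```text
[[ 601.45  -95.49   52.18]
 [ 623.64 -220.43   50.44]
 [ 497.4  -241.41   49.56]
 [ 475.37 -116.38   50.13]] [ 549.46 -168.43   50.58]
1 25 [array([ 0.44,  0.71,  0.07, -0.12, -1.35, -1.79]), array([ 0.42,  0.69,  0.3 , -0.11, -1.6 , -1.8 ])] [False, False, True, False, True, True, True, True]
1 30 [array([ 0.43,  0.76,  0.14, -0.13, -1.46, -1.78]), array([ 0.41,  0.76,  0.4 , -0.12, -1.72, -1.8 ])] [False, False, True, False, True, False, True, True]
1 35 [array([ 0.42,  0.82,  0.22, -0.14, -1.57, -1.78]), array([ 0.4 ,  0.84,  0.51, -0.14, -1.83, -1.8 ])] [False, False, False, False, True, False, True, True]
1 40 [array([ 0.41,  0.87,  0.29, -0.16, -1.67, -1.77]), array([ 0.39,  0.92,  0.61, -0.15, -1.95, -1.8 ])] [False, False, False, False, True, False, True, True]
1 45 [array([ 0.4 ,  0.93,  0.36, -0.17, -1.78, -1.77]), array([ 0.38,  0.99,  0.73, -0.17, -2.07, -1.81])] [False, False, False, False, False, True, True, True]
-1 25 [array([ 0.44,  0.71,  0.07, -0.12, -1.35,  1.35]), array([ 0.42,  0.69,  0.3 , -0.11, -1.6 ,  1.34])] [False, False, True, False, True, True, True, False]
-1 30 [array([ 0.43,  0.76,  0.14, -0.13, -1.46,  1.36]), array([ 0.41,  0.76,  0.4 , -0.12, -1.72,  1.34])] [False, False, True, False, True, False, True, True]
-1 35 [array([ 0.42,  0.82,  0.22, -0.14, -1.57,  1.37]), array([ 0.4 ,  0.84,  0.51, -0.14, -1.83,  1.35])] [False, False, False, False, True, False, False, True]
-1 40 [array([ 0.41,  0.87,  0.29, -0.16, -1.67,  1.37]), array([ 0.39,  0.92,  0.61, -0.15, -1.95,  1.34])] [False, False, False, False, True, False, True, True]
-1 45 [array([ 0.4 ,  0.93,  0.36, -0.17, -1.78,  1.37]), array([ 0.38,  0.99,  0.73, -0.17, -2.07,  1.34])] [False, False, False, False, False, True, True, True]
[-0.69 -0.08  0.05 -0.   -1.7  -0.44]
[-0.69 -0.06  0.25 -0.   -1.88 -0.44]
```

The stage centre is about (549,-168). The part's centre is about (611,120,33), with its flat's normal at 9.7° azimuth. I'll lift clear of the column first, swing over, and take a wrist look before grasping.

```bash
python3 - <<'E'
from h import *
np.set_printoptions(precision=2,suppress=True)
bot.line_to([195,-407,500],velocity=300)
q=np.array(bot.read_state()["joint_pos"]);q[0]=.4;q[5]=-1.8;bot.move_joints(q)
print(bot.read_state()["t"])
c=np.array([611,120,33.]);R=ori(9.7,-43,1)
g=c+3*np.array([.985,.168,0])
bot.move_ptp(tcp(g,R)-100*R.apply([0,0,1]),R.as_quat())
bot.move_gripper(66,10)
s=bot.read_state();w=bot.camera("wrist")
np.savez("w1.npz",p=s["tcp_pos"],q=s["eef_rot"])
cv2.imwrite("pics/w1.png",w[:,:,::-1]);print(s["t"],s["tcp_pos"],s["joint_pos"],s["width"],s["contact_force"])
cv2.imwrite("pics/w1v.png",np.clip(w[:,:,::-1]*1.6,0,255))
E
```

```text
3.1333
5.5583 [668.36 129.81  92.16] [ 0.39  0.95  0.63 -0.16 -1.98 -1.8 ] 66.40184939980901 [ 0.1  -0.15  0.02][ WARN:0@9.169] global loadsave.cpp:1063 imwrite_ Unsupported depth image for selected encoder is fallbacked to CV_8U.
```

View pics/w1v.png

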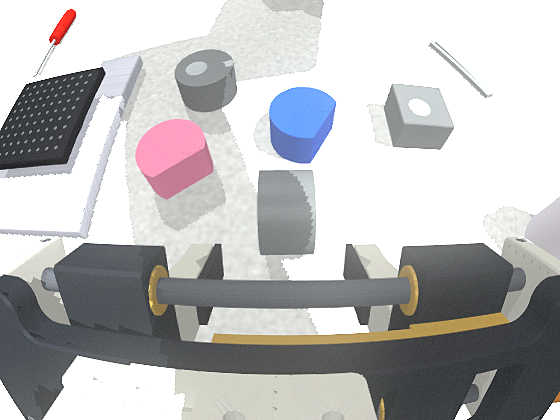

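The wrist view shows the grey part at (258–315, 170–255), parallel to the jaws and almost centred in the pad gap (222–346). I'll check the offset numerically, using the flat's upper corners at (260,171) and (312,171).

```bash
cat >> h.py <<'E'
def wray(px,p,q):
    c=C["wrist"];v=np.array([px[0]-c["cx"],px[1]-c["cy"]]);r=np.hypot(*v);th=r/c["fx"]
    d=np.array([*(np.sin(th)*v/r),np.cos(th)])*[1,-1,-1]
    R=Rot.from_quat(q);T=c["T_tool_cam"];return p+R.apply(T[:3,3]),R.apply(T[:3,:3]@d)
def wplane(px,p,q,z):
    o,d=wray(px,p,q);return o+d*(z-o[2])/d[2]
E
python3 - <<'E'
from h import *
np.set_printoptions(precision=1,suppress=True)
f=np.load("w1.npz");p,q=f["p"],f["q"]
for px in((260,171),(312,171)):print(wplane(px,p,q,53.5))
g=cv2.cvtColor(cv2.imread("pics/w1.png"),cv2.COLOR_BGR2GRAY).astype(int)
for r in(180,200,220,240):
  d=np.diff(cv2.GaussianBlur(g[r-2:r+3].astype(np.float32),(5,5),0).mean(0))
  l=240+np.argmin(d[240:285]);h=290+np.argmax(d[290:330]);print(r,l,h,[np.round(Rot.from_quat(q).inv().apply(wplane((x,r),p,q,60)-p),1) for x in(l,h)])
E
```

```text
[588.9  99.6  53.5]
[582.2 138.4  53.5]
180 257 313 [array([ 30.3, -17.8,  72.3]), array([30.4, 22.7, 72.3])]
200 256 315 [array([ 18.4, -17.8,  61.2]), array([18.4, 23.4, 61.2])]
220 256 315 [array([  7.2, -17.3,  50.7]), array([ 7.2, 22.7, 50.7])]
240 257 315 [array([ -3.4, -16.1,  40.9]), array([-3.3, 22.1, 40.8])]
```

The part sits about 2.6 mm off along the jaw axis. I'll correct that, then approach, grip gently, firm up and lift.

```bash
python3 - <<'E'
from h import *
np.set_printoptions(precision=2,suppress=True)
R=ori(9.7,-43,1);c=np.array([610.6,122.5,33.]);g=c+4*np.array([.985,.168,0])
bot.line_to(tcp(g,R),velocity=90)
s=bot.read_state();print(s["t"],s["tcp_pos"]-tcp(g,R),s["contact_force"])
bot.move_gripper(48,5);bot.move_gripper(30,5);s=bot.read_state();print(s["t"],s["width"],s["contact_force"])
bot.move_gripper(30,40);s=bot.read_state();print(s["t"],s["width"],s["contact_force"])
w=bot.camera("wrist");cv2.imwrite("pics/w2.png",np.uint8(np.clip(w[:,:,::-1]*1.2,0,255)))
E
```

```text
6.8583 [0.53 0.07 0.35] [-0.18 -0.48 -0.59]
7.75 40.022799494223754 [-1.01  0.   -0.67]
7.9667 39.698750802696495 [ 1.05 -0.75  1.12]
```

View pics/w2.png

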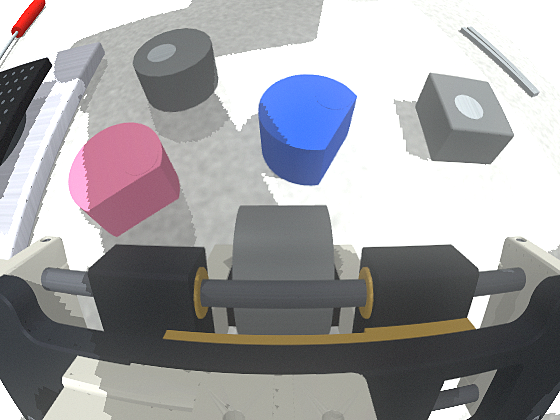

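Gripped at 40 mm with no side force. I'll lift, carry and turn it above the stage, then look.

```bash
cat >> h.py <<'E'
R0=ori(9.7,-43,1);cg=np.array([-3.94,-.67,0])
def place(S,z,psi=9.7,a=35):
    R=ori(psi,a,1);off=(R*R0.inv()).apply(cg)   # part centre minus grasp point
    return tcp(np.array([S[0],S[1],z])-off,R),R
E
python3 - <<'E'
from h import *
np.set_printoptions(precision=2,suppress=True)
print("stage@55",np.mean([onplane("top",p,55) for p in[(324.25,188.25),(381.25,177.5),(393.75,235),(336,246.25)]],0),np.mean([onplane("scene",p,55) for p in[(283.25,261.25),(255.75,311.3),(183.5,291.25),(217.5,245.75)]],0))
s=bot.read_state();bot.line_to(s["tcp_pos"]+[0,0,110],velocity=150)
s=bot.read_state();print(s["t"],s["width"],s["contact_force"])
p,R=place((549.5,-168.4),55+21+50)
print(bot.solve_ik(p,R.as_quat()),s["joint_pos"])
bot.move_ptp(p,R.as_quat())
s=bot.read_state();w=bot.camera("wrist");sc=bot.camera("scene");np.savez("w3.npz",p=s["tcp_pos"],q=s["eef_rot"])
print(s["t"],s["width"],s["contact_force"],s["tcp_pos"]-p)
cv2.imwrite("pics/w3.png",w[:,:,::-1]);cv2.imwrite("pics/s3.png",sc[:,:,::-1])
A=cv2.resize(sc[140:340,150:350,::-1],(400,400),interpolation=cv2.INTER_CUBIC)
B=cv2.resize(w[:,:,::-1],(400,300));B=np.vstack([B,np.zeros((100,400,3),np.uint8)])
cv2.imwrite("pics/v3.png",np.uint8(np.clip(np.hstack([A*1.8,B*1.2]),0,255)))
E
```

```text
stage@55 [ 547.8  -168.54   55.  ] [ 553.72 -171.61   55.  ]
8.9 39.62195896559667 [-0.4  -0.2  -3.42]
[-0.1   0.12 -0.58 -0.52 -0.32 -0.85] [ 0.41  0.81  0.41 -0.17 -1.91 -1.8 ]
10.3167 40.11603333285332 [-0.07  0.61 -2.86] [ 0.65  0.44 -0.2 ]
```

View pics/v3.png

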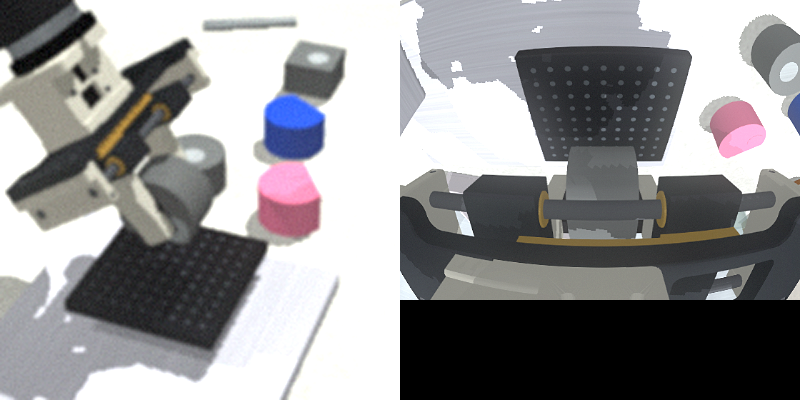

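The part is still held as gripped (cols 235–333, row 204), now flat side down over the stage. I'll measure the stage edges in this wrist picture for one refinement of the centre.

```bash
python3 - <<'E'
from h import *
np.set_printoptions(precision=1,suppress=True)
f=np.load("w3.npz");p,q=f["p"],f["q"]
g=cv2.cvtColor(cv2.imread("pics/w3.png"),cv2.COLOR_BGR2GRAY)
for c in(220,350):print(c,g[58:100:1,c].tolist())
pts=[]
for r in(100,130,160,190):
  x=np.where(g[r,150:430]<70)[0]+150;l,h=x.min()-.5,x.max()+.5;L,H=[wplane((k,r),p,q,55) for k in(l,h)];print(r,l,h,L[:2],H[:2],(L+H)[:2]/2,np.hypot(*(L-H)[:2]))
E
```

```text
220 [145, 147, 144, 147, 145, 145, 148, 161, 56, 38, 45, 49, 43, 45, 44, 45, 50, 53, 47, 48, 42, 43, 43, 47, 44, 43, 45, 39, 40, 44, 42, 41, 42, 38, 41, 41, 37, 42, 41, 42, 42, 39]
350 [147, 150, 149, 150, 147, 148, 151, 159, 75, 57, 58, 61, 57, 59, 59, 57, 61, 62, 56, 57, 56, 58, 53, 52, 54, 55, 50, 50, 51, 48, 49, 48, 53, 51, 52, 52, 47, 49, 47, 45, 48, 44]
100 165.5 387.5 [ 508.  -238.1] [ 488.4 -120.7] [ 498.2 -179.4] 119.00710422906211
130 173.5 395.5 [ 528.6 -234.6] [ 506.8 -108.1] [ 517.7 -171.4] 128.38791498417334
160 182.5 386.5 [ 552.3 -230.3] [ 530.6 -104.1] [ 541.5 -167.2] 128.08565987705086
190 191.5 376.5 [ 580.4 -225.6] [558.8 -99.7] [ 569.6 -162.6] 127.7832277862356
```

```bash
python3 - <<'E'
from h import *
np.set_printoptions(precision=1,suppress=True)
f=np.load("w3.npz");p,q=f["p"],f["q"]
e=wplane((285,76),p,q,55);e2=wplane((285,66),p,q,43)
u=np.array([.985,.168]);xw=[np.dot(k[:2]-[549.5,-167.2],u)+65 for k in(e,e2)];print(e,e2,xw)
d=np.clip(np.mean(xw),-3,3)/2
S=np.array([549.5,-167.2])+d*u;print("S",S)
P0,R=place(S,82);bot.line_to(P0,velocity=80,ori=R.as_quat())
f0=bot.read_state()["contact_force"][2]
for z in np.arange(79.5,71,-.8):
    bot.line_to(place(S,z)[0],velocity=20);s=bot.read_state();dz=s["contact_force"][2]-f0
    if dz>3.5:break
print(s["t"],z,dz,s["contact_force"],s["moment"],s["tcp_pos"]-place(S,z)[0],s["width"])
w=bot.camera("wrist");sc=bot.camera("scene")
A=cv2.resize(sc[180:330,170:320,::-1],(400,400),interpolation=cv2.INTER_CUBIC)
B=cv2.resize(w[:,:,::-1],(400,300));B=np.vstack([B,np.zeros((100,400,3),np.uint8)])
cv2.imwrite("pics/v4.png",np.uint8(np.clip(np.hstack([A*1.8,B*1.2]),0,255)))
E
```

```text
[ 485.8 -176.8   55. ] [ 486.1 -176.7   43. ] [np.float64(0.633228360819345), np.float64(0.9796967810172674)]
S [ 549.9 -167.1]
12.8917 74.70000000000002 7.029412662883732 [-2.6  1.6  5. ] [0.1 1.6 0.2] [ 0.7 -0.2  1. ] 39.93649790578753
```

View pics/v4.png

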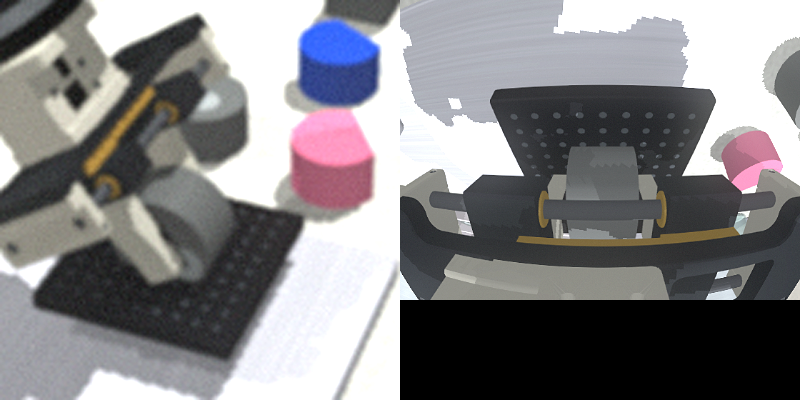

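Contact came at the expected height (centre about 75.7, nominal 76), so the flat is seated. I'll release gently, back off along the tool and look.

```bash
python3 - <<'E'
from h import *
np.set_printoptions(precision=1,suppress=True)
bot.move_gripper(39,5);bot.pause(.2);bot.move_gripper(60,5)
s=bot.read_state();print(s["t"],s["contact_force"],s["width"])
R=ori(9.7,35,1);p=s["tcp_pos"]
for k in(120,100,80,60):
    try: bot.line_to(p-k*R.apply([0,0,1])*[.7,.7,1]+[0,0,k*.3],velocity=120);print(k);break
    except bot.Unreachable: pass
s=bot.read_state();print(s["t"],s["tcp_pos"],s["contact_force"])
w=bot.camera("wrist");sc=bot.camera("scene");tp=bot.camera("top")
cv2.imwrite("pics/sc5.png",sc[:,:,::-1]);cv2.imwrite("pics/tp5.png",tp[:,:,::-1])
A=cv2.resize(sc[180:330,170:320,::-1],(400,400),interpolation=cv2.INTER_CUBIC)
B=cv2.resize(w[:,:,::-1],(400,300));B=np.vstack([B,np.zeros((100,400,3),np.uint8)])
cv2.imwrite("pics/v5.png",np.uint8(np.clip(np.hstack([A*1.8,B*1.2]),0,255)))
E
```

```text
14.0083 [-0.1  0.4  0.1] 59.79445542068866
120
15.35 [ 513.8 -173.2  196.4] [ 0.2  0.4 -1.2]
```

View pics/v5.png

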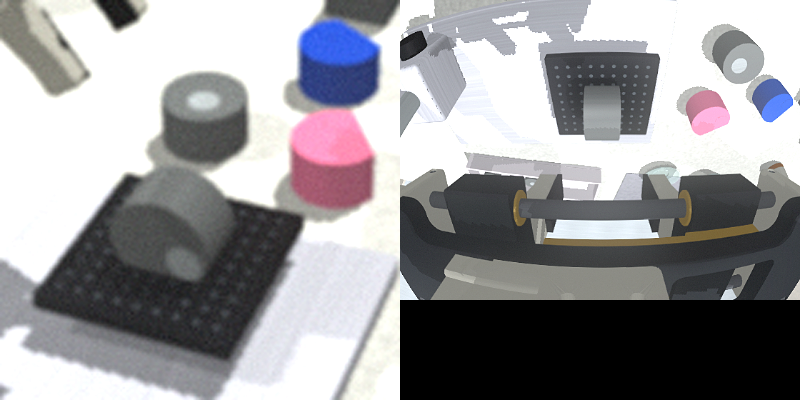

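The part lies flat on the stage and the gripper is clear. Last, a numeric check of centring and bystanders.

```bash
python3 - <<'E'
from h import *
np.set_printoptions(precision=1,suppress=True)
u=np.array([.985,.168,0]);v=np.array([-.168,.985,0]);S=np.array([549.9,-167.1,55])
sc=cv2.imread("pics/sc5.png");im=cv2.resize(sc[180:330,170:320],(600,600),interpolation=cv2.INTER_CUBIC);im=np.uint8(np.clip(im*2.,0,255))
f=lambda X:tuple(int(t) for t in ((proj("scene",X)-[170,180]+.5)*4))
for a in(1,-1):
  cv2.circle(im,f(S+a*25.5*u-20*v),4,(0,255,255),1)
  for b in(1,-1):cv2.circle(im,f(S+65*a*u+65*b*v),4,(0,255,0),1)
cv2.imwrite("pics/v6.png",im)
a=cv2.imread("pics/scene0.png")
for n,(x,y,w,h) in{"round":(226,205,42,36),"square":(288,158,38,32)}.items():
  r=cv2.matchTemplate(sc[y-8:y+h+8,x-8:x+w+8],a[y:y+h,x:x+w],cv2.TM_CCOEFF_NORMED);print(n,cv2.minMaxLoc(r)[1:4:2])
s2=bot.camera("scene");print("still",np.abs(cv2.GaussianBlur(s2[215:290,190:270,::-1],(5,5),0).astype(int)-cv2.GaussianBlur(sc[215:290,190:270],(5,5),0)).max())
E
```

```text
round (0.9981082081794739, (8, 8))
square (0.9772705435752869, (8, 8))
still 3
```

View pics/v6.png

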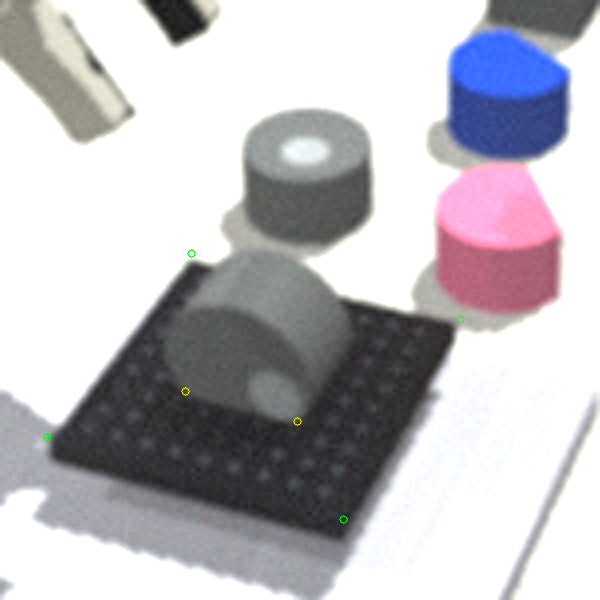

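In scene pixels the part may sit about 2 px off relative to the stage. I'll settle that with the top view.

```bash
python3 - <<'E'
from h import *
u=np.array([.985,.168,0]);v=np.array([-.168,.985,0]);S=np.array([549.9,-167.1,55])
t=cv2.imread("pics/tp5.png");im=cv2.resize(t[165:260,312:407],(600,600),interpolation=cv2.INTER_CUBIC);im=np.uint8(np.clip(im*2.3,0,255));k=600/95
f=lambda X:tuple(int(q) for q in ((proj("top",X)-[312,165]+.5)*k))
for a in(1,-1):
  for b in(1,-1):
    cv2.circle(im,f(S+65*a*u+65*b*v),4,(0,255,0),1)
    cv2.circle(im,f(S+33*a*u+20*b*v+[0,0,21]),4,(0,255,255),1)
cv2.imwrite("pics/v7.png",im)
E
```

```text
(no output)
```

View pics/v7.png

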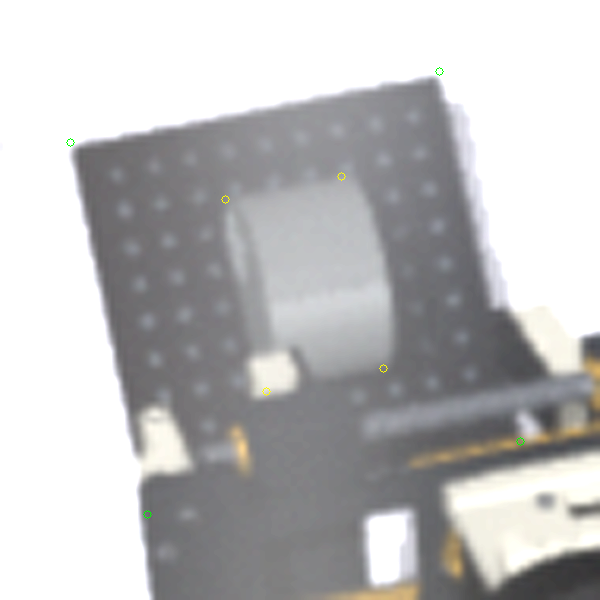

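In the top view the stage corners sit about 8 enlarged px from prediction and the part about 5, both in the same direction. The part is therefore within about 3 mm of the middle, so I'm handing in.

```bash
python3 - <<'E'
from plant import bot
print(bot.read_state()["t"]);bot.close_job()
E
```

```text
15.55
the job is handed in; nothing more can be done
```

The grey half-round sample now lies flat side down in the middle of the stage, and the job was handed in at 15.6 s of the 32 s allowed.

**What I did:** I gripped the sample across its end faces with the tool leaning out, first at 5 N and then at 40 N. I lifted it, turned it 78° in the gripper and lowered it until it touched. Contact came with its centre about 76 mm up, as expected. I then released it gently and backed the gripper 120 mm clear.

**Last checks:**
- **Still:** the sample did not change between two pictures about 0.2 s apart after release. I did not watch it any longer.
- **Bystanders:** the full-round and square samples match their first pictures with no pixel shift.
- **Centring:** the wrist and top views put the sample within about 3 mm of the middle. The scene view disagreed slightly, suggesting up to about 5 mm; I judged that to be calibration error and a corner that was hard to see dark on dark.

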